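# Lock the battery canister into the model house's dock

## Robot

A 6-joint arm with a two-finger parallel gripper is mounted at the origin on the work surface. World frame = base frame: x ahead of the robot, y to its left, z up, the work surface at z = 0. Lengths are in mm, angles in rad, forces in N, time in s.
With the tool pointing down it reaches from about 350 to 975 mm from the base axis. Payload 7.1 kg.
Tool frame: the origin (TCP) lies midway between the tips of the shut fingers; the grasp point (between the pads) lies 19 mm behind it (ctrl.grip_point_offset is the distance from the TCP to the grasp point, in mm); z points along the fingers, y is the line along which they close (so a half turn about z gives the same grasp; the last joint's range is limited). The gripper opens to 88 mm and grips with 3 to 60 N. Pads are 20 mm wide; open, the fingers measure 115 mm over their backs; the gripper's body (75 mm by 178 mm) begins 61 mm behind the grasp point.
Start: joints at [1.198, 0.423, 1.63, -0, 1.089, -0.019], TCP at [216.508, 586.284, 222.675] pointing down, gripper open.
Joint ranges: [-3, 3], [-0.9, 2.11], [0.09, 2.58], [-1.31, 4.45], [0.11, 2.69], [-2.54, 2.54]. Speed limits (rad/s): [2.39, 2.39, 3.01, 3.14, 3.14, 3.14].

## Interface

Orientations are given as a rotation vector (axis times angle).
In Python, from workcell import get_obs, optics, close_job, spotter, ctrl gives the robot as it stands. The module is installed in compiled form; this text tells all that it offers.
- The arm moves only by the tool move_arm, never from a script. Its argument "rows" is a list of rows, each a list of 5 numbers: the shift along the tool's x, y, z in cm, then the turn about the tool's z in degrees, then the opening in per cent of the stroke, from 0 (shut) to 100 (fully open). A call has 1 to 10 rows; each row shifts and turns the commanded pose from where the row before left it, along the tool's axes as they then stand; what a row does not reach is not made up. A row lasts 1/8 s, in which the tool goes at most 62.5 mm and 10.7 degrees, less where a joint would pass 70% of its speed; a pose out of reach is approached as far as the arm can. A call with a gripper value outside its range is refused whole. The fingers move at their own pace and stop on an object; the grip force is fixed at half the most. Time passes only in rows, so rows that do not move let the fingers close. It gives the time, the measured TCP pose, the force, the opening and the grip force at its end, in the units of the state.
- get_obs(): the state, without advancing time (a new reading comes with each control period).
- optics.get_image(name): name is "side" or "top"; returns the picture (420x560x3 uint8, blue, green, red); there is no depth.
- optics.calibration(name): a dict with "camera_matrix" (3x3 intrinsics, pixels), "distortion" ([k1, k2, p1, p2, k3] as OpenCV has them; the pictures are not rectified), "xyz" and "orientation" of the camera in the world. Camera axes: x right, y down, z forward; pixel columns grow to the right and rows downward; lengths in mm; the calibration is good to about 2 mm. A picture is of the moment at which its call begins. calibration takes no time and is no camera call.
- close_job(): hands the job in; it is judged then, once.
Trained networks look in the newest picture that a camera, given by its name, has taken for a name from the list of things; names that differ only in an ending like _2 or _b are one class to them, and where a whole thing is asked for, a point or a joint stands for the part that bears it (a point fixed in the world has none). Each returns a list of dicts, best first, with "conf" (0 to 1); they miss things now and then, are a little off and sometimes report something else, mostly with a low value. They report only what shows in the picture. A call takes as long as a camera call. They do not tell look-alikes from the thing itself.
- spotter.find_in(camera, label): "point" ([column, row] in pixels, amid what is visible of it).
- spotter.regions_of(camera, label): "region" (420x560 bool, what is visible of it) and "point" ([column, row] in pixels, amid what is visible of it).
The state is a dict: "t": time; "qpos": joint angles; "qvel": joint speeds; "joint_torque": joint torques, N m; "ee_pos": TCP position; "orientation": TCP orientation; "ft_force": force on the tool from outside, world axes, zero at the start; "moment": the same for the moment, N m; "width": finger opening in mm; "grasp_force": force on a finger pad.
Only numpy, scipy, OpenCV 4.12 (cv2) and the standard library are available. Lean on these libraries where they do the work, as an engineer would, in place of code of your own. Each camera call takes 0.05 s, during which the arm holds its last target. There are 200 camera calls.

## Task

Take the blue battery canister out of its sloping rack, stand it upright on the round check pad and let go of it there. Then take it by its orange handle, lower its two side lugs into the slots of the dock, press it down against the spring and turn it a quarter clockwise (seen from above) until it clicks home and stays locked when you let go. Do not shift or knock over the cup, the glue stick or the paint bottle.

Things in the scene. Friction and masses are not known exactly. Their poses are not given: they have to be found in the camera images.
- canister_mid (a point): Loose battery canister, 136 mm long, about 0.3 kg. Point on its axis half-way up, 68 mm above the foot face; z runs along the axis from foot to handle. Blue round body 50 mm in diameter up to 98 mm above the foot. At the start it leans 40 degrees from upright in the rack, handle end towards the rack's +x, its y level along the rack's y.
- canister_handle (a point): Centre of the canister's orange bar handle, on the axis 117 mm above the foot face; same axes. The bar is 14 mm thick along x, 50 mm long along y and 38 mm high (98 to 136 mm above the foot).
- canister_lugs (a point): Point on the canister's axis level with its two steel lugs, 10 mm above the foot face; same axes. The lugs stand out along +y and -y, in line with the handle bar, to 35 mm from the axis; 12 mm wide, 8 mm high. Half a turn about z makes no difference.
- rack: Fixed plywood rack, base 150 (x) x 100 (y) x 8 mm, origin under its centre, z up. A sloping trough 44 mm wide (the canister's level sides are free) holds the canister: foot centre at x -40, z 32 mm, axis rising 50 degrees from level towards +x. An upright back board 100 mm wide, 170 mm high at x 66 to 74 mm stands just beyond the handle end.
- pad: Fixed check pad: black disc with a green face, 100 mm in diameter; origin under its centre, z up. The flat top is at z 10 mm.
- dock: Fixed bayonet dock: round socket 92 mm across, 46 mm high, on a 110 mm square white foot; origin under the centre, z up. Bore 54 mm in diameter, with two slots open at the top along +y and -y (orange marks on the foot), 18 mm wide, that let the lugs in. Between slots and notches the canister can turn only while its foot face is less than 10 mm above the dock's origin.
- dock_notches (a point): Point on the dock's axis, 26 mm above its origin, same axes, level with the lugs when locked. The notches lie along the dock's +x and -x (green marks on the rim), 90 degrees clockwise, seen from above, from the slots; walls stop the lugs about 6 degrees past them and any turn the other way. In them the spring lifts the lugs 6 mm; the foot face is then 16 mm above the dock's origin.
- plunger (a joint): Brass spring plunger (30 mm disc) in the middle of the dock, m pressed down: 0 free (its top 24 mm above the dock's origin), 0.018 at the stop (6 mm), about 0.008 with the canister locked. It pushes up with about 5 N at 0 and 13 N at the stop.
- cup_mid (a point): White drinking cup, loose, 85 mm high, 72 mm across the rim; point at its centre, half-way up. Leave it alone.
- glue_mid (a point): White glue stick with red cap standing upright, loose, 92 mm high, 33 mm in diameter; point at its centre, half-way up. Leave it alone.
- bottle_mid (a point): Green paint bottle with yellow cap standing upright, loose, 150 mm high, 56 mm in diameter; point at its centre, half-way up. Leave it alone.
Not all that is in view belongs to the job. There is more than one size of the pad; the one meant has the size given above.

How it is judged:
By the outcome, as a careful person would: the job done as asked, in the order asked, and still so for the second after the job is handed in, with the robot touching nothing.
It also fails if it takes over 72 s, if anything falls off the work surface, if the arm or the gripper's body presses on something with over 40 N, if the wrist force passes 120 N, or if a joint passes its speed limit or range.

## Working session

There is one attempt and no reset: what is moved stays moved. The work goes in short steps, Python scripts to look and compute and a tool call to move; the robot and the scene stay as the last step left them, time stands still between calls to the robot, and variables do not carry over. Pictures are saved under pics/ and viewed, at most 10 in all, crops included, and the job is handed in when it is done.

Besides the shell and the picture viewer there is one more tool, called after "Call:" as name(argument=value, ...), one argument or row to a line, values as JSON. move_arm: Moves the arm, as the interface text tells. Its arguments: {"type":"object","properties":{"rows":{"type":"array","items":{"type":"array","items":{"type":"number"}}}},"required":["rows"]}

```bash
mkdir -p pics; cat > h.py <<'E'
import numpy as np, cv2
from scipy.spatial.transform import Rotation as R
from workcell import get_obs, optics, close_job, spotter, ctrl
def cam(n):
    c=optics.calibration(n); o=np.array(c["orientation"],float)
    Rm=o if o.shape==(3,3) else R.from_rotvec(o).as_matrix()
    return np.array(c["camera_matrix"]),np.array(c["distortion"]),np.array(c["xyz"],float),Rm
def ray(n,p):
    K,D,t,Rm=cam(n); u=cv2.undistortPoints(np.array(p,float).reshape(-1,1,2),K,D).reshape(-1,2)
    return t,(Rm@np.c_[u,np.ones(len(u))].T).T
def at_z(n,p,z):
    t,d=ray(n,p); return t+d*((z-t[2])/d[:,2])[:,None]
def proj(n,P):
    K,D,t,Rm=cam(n); return cv2.projectPoints((np.array(P,float).reshape(-1,3)-t)@Rm,np.zeros(3),np.zeros(3),K,D)[0].reshape(-1,2)
def tri(a,b):
    (t1,d1),(t2,d2)=ray("top",a),ray("side",b); d1=d1[0];d2=d2[0]
    s=np.linalg.lstsq(np.c_[d1,-d2],t2-t1,rcond=None)[0]; p,q=t1+s[0]*d1,t2+s[1]*d2
    return (p+q)/2,np.linalg.norm(p-q)
E
python3 - <<'E'
from h import *
np.set_printoptions(precision=1,suppress=True)
for n in("top","side"):
    cv2.imwrite(f"pics/{n}0.png",optics.get_image(n)); c=cam(n); print(n,c[2],c[3][:,2],c[0][0,0])
    for l in("canister_mid","rack","pad","dock","plunger","cup_mid","glue_mid","bottle_mid"):
        print(l,[(np.round(r["point"]),round(r["conf"],2),at_z(n,r["point"],30)[0][:2]) for r in spotter.find_in(n,l)[:4]])
print(get_obs())
E
```

```text
top [421.1  29.5 906.5] [ 0.2 -0.  -1. ] 395.0483540646977
canister_mid [(array([433., 270.]), 0.95, array([ 449.6, -345. ]))]
rack [(array([418., 261.]), 0.65, array([ 468.2, -310.6]))]
pad [(array([197., 267.]), 0.85, array([449. , 179.8])), (array([140., 263.]), 0.8, array([454.2, 305.8]))]
dock [(array([264., 207.]), 0.93, array([585.7,  35.7]))]
plunger [(array([266., 205.]), 0.74, array([590.2,  30.8])), (array([264., 205.]), 0.49, array([588.7,  35.3]))]
cup_mid [(array([360., 162.]), 0.84, array([ 694.6, -185.8]))]
glue_mid [(array([184., 158.]), 0.67, array([697.2, 220.3]))]
bottle_mid [(array([299., 293.]), 0.9, array([395.5, -44.1]))]
side [ 291.9 -666.1  757.8] [ 0.3  0.7 -0.7] 424.8037170939688
canister_mid [(array([292., 344.]), 0.55, array([ 465.7, -293.1]))]
rack [(array([316., 365.]), 0.82, array([ 489.2, -347.5]))]
pad [(array([204., 170.]), 0.96, array([441. , 287.3])), (array([220., 200.]), 0.57, array([448.2, 147.8]))]
dock [(array([289., 220.]), 0.65, array([585.4,  15.3]))]
plunger [(array([290., 217.]), 0.58, array([592.7,  27.2]))]
cup_mid [(array([365., 262.]), 0.89, array([ 693.1, -168.7])), (array([203., 172.]), 0.24, array([437.6, 280.8]))]
glue_mid [(array([296., 156.]), 0.63, array([706.2, 255.8]))]
bottle_mid [(array([217., 249.]), 0.81, array([397. , -11.7]))]
{'t': 0.9, 'qpos': array([ 1.2,  0.4,  1.6,  0. ,  1.1, -0. ]), 'qvel': array([ 0., -0.,  0., -0.,  0.,  0.]), 'joint_torque': array([ -0. , -54.5, -27.4,   0.1,   0. ,  -0. ]), 'ee_pos': array([216.5, 586.3, 222.7]), 'orientation': array([-0.6, -3.1, -0. ]), 'ft_force': array([-0.3, -0.4,  0.5]), 'moment': array([-0., -0.,  0.]), 'grasp_force': 0.0, 'width': 87.59117886136842}
```

View pics/top0.png

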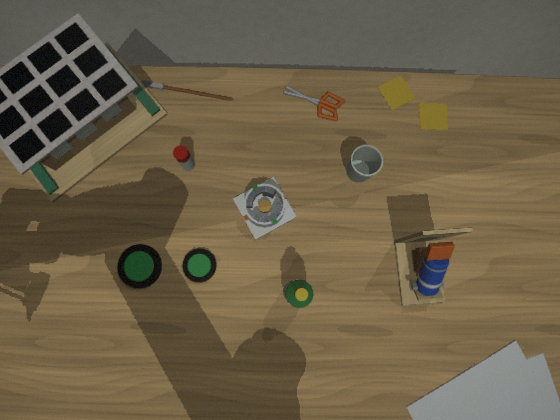

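View pics/side0.png

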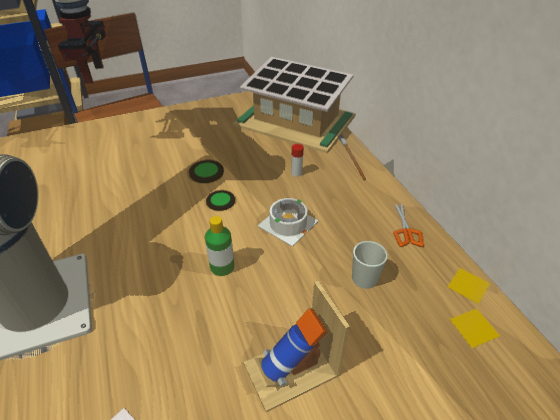

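The top view shows two discs, the larger at (139,266) and the smaller at (199,265). The dock is at (264,206), the rack and canister at (430,268), and the bottle, cup and glue stick are clear of them. I'll fit the poses next.

```bash
python3 - <<'E'
from h import *
from scipy.optimize import minimize
np.set_printoptions(precision=1,suppress=True)
I={n:optics.get_image(n) for n in("top","side")}
# pads
for r in spotter.regions_of("top","pad")[:3]:
    c=max(cv2.findContours(r["region"].astype(np.uint8),0,1)[0],key=len).reshape(-1,2)
    P=at_z("top",c,8)[:,:2].astype(np.float32); print("pad",cv2.minEnclosingCircle(P),cv2.fitEllipse(P), r["conf"])
# dock
M={n:spotter.regions_of(n,"dock")[0]["region"] for n in I}
def circ(r,z,k=40): a=np.linspace(0,2*np.pi,k); return np.c_[r*np.cos(a),r*np.sin(a),0*a+z]
def box(a,b): return np.array([[x,y,z] for x in(a[0],b[0]) for y in(a[1],b[1]) for z in(a[2],b[2])],float)
def fit(M,parts,pose,x0,st):
    def cost(x):
        Rm,t=pose(x); s=0
        for n in M:
            m=np.zeros((420*4,560*4),np.uint8)
            for p in parts: cv2.fillConvexPoly(m,cv2.convexHull(np.round(proj(n,p@Rm.T+t)*4+1.5).astype(np.int32)),1)
            m=cv2.resize(m.astype(np.float32),(560,420),interpolation=cv2.INTER_AREA); g=M[n]
            s+=np.minimum(m,g).sum()/np.maximum(m,g).sum()
        return -s/len(M)
    best=None
    for a in x0:
        S=np.vstack([a]+[np.array(a)+d for d in np.diag(st)])
        r=minimize(cost,a,method="Nelder-Mead",options=dict(initial_simplex=S,xatol=.05,fatol=1e-4,maxiter=200))
        if best is None or r.fun<best.fun: best=r
    return best.x,best.fun
yaw=lambda a:R.from_euler("z",a,degrees=True).as_matrix()
pd=lambda x:(yaw(x[2]),np.array([x[0],x[1],0]))
d=[box((-55,-55,0),(55,55,6)),np.r_[circ(46,0),circ(46,46)]]
for k in(M,{"top":M["top"]},{"side":M["side"]}): print("dock",fit(k,d,pd,[(585,32,20),(585,32,60)],(8,8,10)))
M={n:spotter.regions_of(n,"canister_mid")[0]["region"] for n in I}
can=[np.r_[circ(25,0),circ(25,98)],box((-7,-25,98),(7,25,136))]
def pc(x):
    Y=yaw(x[2]); t=np.array([x[0],x[1],0])+Y@np.array([-40,0,32]); return Y@R.from_euler("y",40,degrees=True).as_matrix(),t
for k in(M,{"top":M["top"]},{"side":M["side"]}): print("rack(can)",fit(k,can,pc,[(455,-345,10),(455,-345,-15)],(8,8,8)))
a=cv2.resize(I["top"][165:245,220:310],None,fx=4.4,fy=4.4,interpolation=2); b=cv2.resize(I["top"][215:315,385:480],None,fx=4,fy=3.52,interpolation=2)
cv2.imwrite("pics/crop.png",np.hstack([a,b]))
E
```

```text
pad ((448.655029296875, 314.0517578125), 50.44626235961914) ((449.0889587402344, 314.42333984375), (96.00879669189453, 98.38526916503906), 170.74960327148438) 0.86
dock (array([590.8,  35.6,  30.2]), np.float64(-0.9625257253646851))
dock (array([590.1,  35.9,  29.6]), np.float64(-0.9709727168083191))
dock (array([591.7,  35.9,  30.8]), np.float64(-0.9599088430404663))
rack(can) (array([ 451. , -324.3,    5.1]), np.float64(-0.9260913133621216))
rack(can) (array([ 450.1, -323.7,    4.5]), np.float64(-0.9246697425842285))
rack(can) (array([ 451.1, -324.7,    5.4]), np.float64(-0.931797444820404))
```

View pics/crop.png

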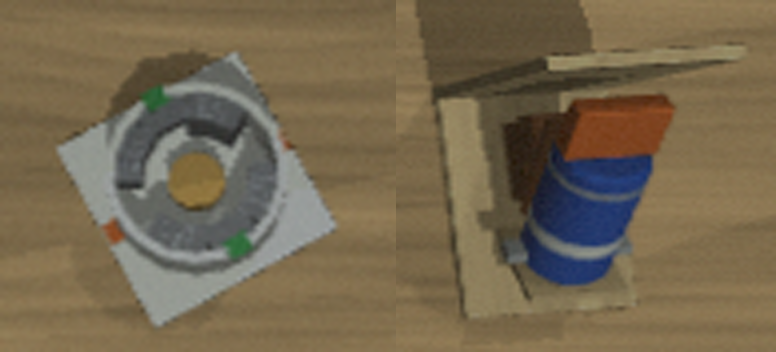

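Top crop: the dock's green marks lie at 30° in world (crop pixels (153,97) and (238,245)), which agrees with the fit. The canister is clear on both level sides and the rack yaw is about 5°. The pad is the 100 mm disc at (449,314).

```bash
cat >> h.py <<'E'
def go(x,y,z,psi=None):
    "grasp-point target in world mm, psi = heading of tool y in deg (mod 180)"
    o=get_obs(); M=R.from_rotvec(o["orientation"]).as_matrix(); p=np.degrees(np.arctan2(M[1,1],M[0,1]))
    psi=p if psi is None else psi
    turn=-((psi-p+90)%180-90); M2=M@R.from_euler("z",turn,degrees=True).as_matrix()
    d=M2.T@(np.array([x,y,z-19])-o["ee_pos"])
    print("psi %.1f turn %.1f  shift after turn cm"%(p,turn),np.round(d/10,2),"grip",np.round(o["ee_pos"]+[0,0,19],1),"down",np.round(M[:,2],3),"q6 %.2f"%o["qpos"][5],"t %.1f"%o["t"])
E
python3 - <<'E'
from h import *
Y=R.from_euler("z",5.1,degrees=True).as_matrix()
g=np.array([451,-324.3,0])+Y@[12.7,0,94.8]; print(g, ctrl.grip_point_offset, proj("top",g),proj("side",g))
go(460,290,260,95); go(g[0],g[1],260,95)
E
```

```text
[ 463.64972153 -323.17104243   94.8       ] 18.700000000000003 [[435.26767409 261.69731435]] [[298.91064637 340.03340004]]
psi 69.7 turn -25.3  shift after turn cm [-21.67 -31.64  -1.83] grip [216.5 586.3 241.7] down [ 0.  0. -1.] q6 -0.02 t 1.2
psi 69.7 turn -25.3  shift after turn cm [-16.69 -92.75  -1.83] grip [216.5 586.3 241.7] down [ 0.  0. -1.] q6 -0.02 t 1.2
```

Call:
move_arm(
  rows=[
    [0, 0, -0.6, -8.4, 100],
    [0, 0, -0.6, -8.4, 100],
    [0, 0, -0.6, -8.4, 100],
    [-3.1, -4.5, 0, 0, 100],
    [-3.1, -4.5, 0, 0, 100],
    [-3.1, -4.5, 0, 0, 100],
    [-3.1, -4.5, 0, 0, 100],
    [-3.1, -4.5, 0, 0, 100],
    [-3.1, -4.5, 0, 0, 100],
    [-3.1, -4.5, 0, 0, 100],
  ],
)

```text
t: 2.5
ee_pos: [460.8, 289.7, 240.9]
orientation: [-0.135, 3.138, 0.001]
ft_force: [-0.8, -0.0, -1.0]
width: 87.5
grasp_force: 0.0
```

Call:
move_arm(
  rows=[
    [0.5, -6, 0, 0, 100],
    [0.5, -6, 0, 0, 100],
    [0.5, -6, 0, 0, 100],
    [0.5, -6, 0, 0, 100],
    [0.5, -6, 0, 0, 100],
    [0.5, -6, 0, 0, 100],
    [0.5, -6, 0, 0, 100],
    [0.5, -6, 0, 0, 100],
    [0.5, -6, 0, 0, 100],
    [0.5, -6, 0, 0, 100],
  ],
)

```text
t: 3.75
ee_pos: [461.3, -313.1, 240.9]
orientation: [-0.135, 3.138, -0.0]
ft_force: [0.8, 0.6, 0.2]
width: 87.7
grasp_force: 0.0
```

```bash
python3 - <<'E'
from h import *
go(463.6,-323.2,260,95.1);go(463.6,-323.2,94.8,95.1)
E
```

```text
psi 94.9 turn -0.2  shift after turn cm [-0.14 -1.03 -0.01] grip [ 461.3 -313.1  259.9] down [ 0.001 -0.    -1.   ] q6 -2.27 t 3.8
psi 94.9 turn -0.2  shift after turn cm [-0.13 -1.02 16.51] grip [ 461.3 -313.1  259.9] down [ 0.001 -0.    -1.   ] q6 -2.27 t 3.8
```

Call:
move_arm(
  rows=[
    [-0.1, -1, 0, 0, 100],
    [0, 0, 3, 0, 100],
    [0, 0, 3, 0, 100],
    [0, 0, 2, 0, 100],
    [0, 0, 0, 0, 100],
  ],
)

```text
t: 4.38
ee_pos: [462.6, -319.2, 159.3]
orientation: [0.136, -3.136, -0.004]
ft_force: [-0.5, -0.3, -0.0]
width: 88.2
grasp_force: 0.0
```

```bash
python3 - <<'E'
from h import *
go(463.6,-323.2,94.8)
s=optics.get_image("side")[180:420,160:460]; cv2.imwrite("pics/a.png",cv2.resize(s,None,fx=2.4,fy=2.4,interpolation=2))
E
```

```text
psi 95.0 turn -0.0  shift after turn cm [-0.09 -0.42  8.35] grip [ 462.6 -319.2  178.3] down [-0.003  0.002 -1.   ] q6 -2.28 t 4.4
```

View pics/a.png

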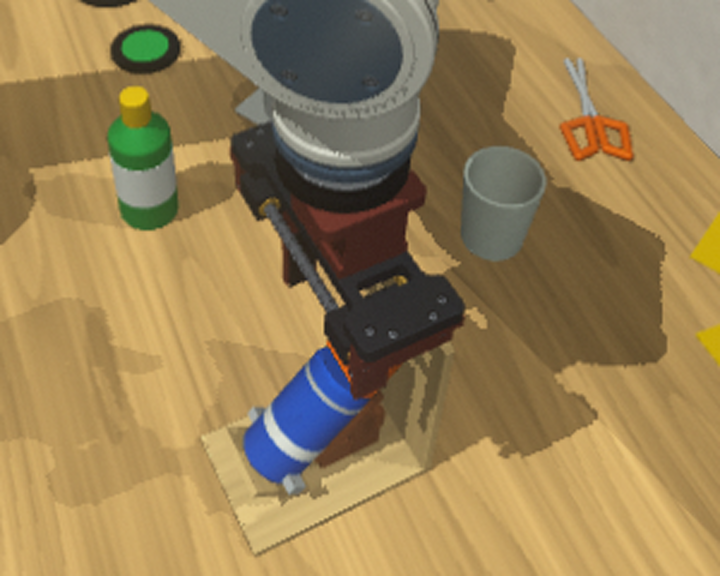

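The gripper straddles the canister, seen in the crop near (340,370). Its long side lies along the rack's y, and the back board is clear of it. I'll descend.

Call:
move_arm(
  rows=[
    [-0.1, -0.4, 0, 0, 100],
    [0, 0, 2.1, 0, 100],
    [0, 0, 2.1, 0, 100],
    [0, 0, 2.1, 0, 100],
    [0, 0, 2, 0, 100],
    [0, 0, 0, 0, 100],
  ],
)

```text
t: 5.18
ee_pos: [464.6, -324.6, 77.5]
orientation: [0.135, -3.138, -0.001]
ft_force: [0.3, 0.7, 0.2]
width: 88.0
grasp_force: 0.0
```

```bash
python3 - <<'E'
from h import *
go(463.6,-323.2,94.8)
s=np.hstack([cv2.resize(optics.get_image("side")[270:420,220:370],(400,400),interpolation=2),cv2.resize(optics.get_image("top")[200:320,370:490],(400,400),interpolation=2)]); cv2.imwrite("pics/b.png",s)
E
```

```text
psi 94.9 turn -0.0  shift after turn cm [0.08 0.15 0.17] grip [ 464.6 -324.6   96.5] down [-0.001  0.001 -1.   ] q6 -2.29 t 5.2
```

View pics/b.png

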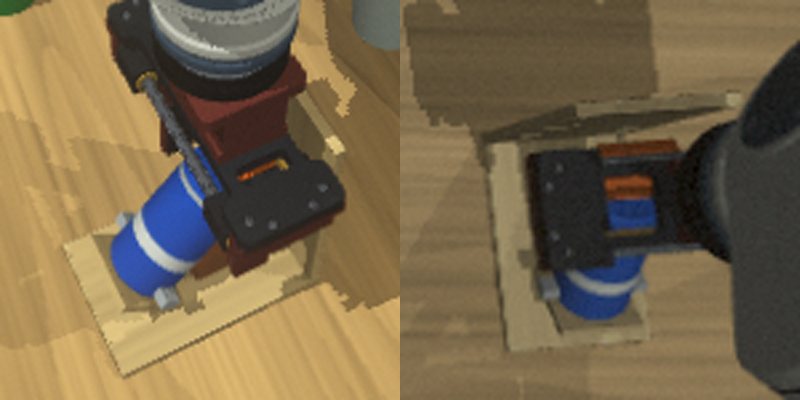

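The fingers straddle the body just below the handle, with the canister centred between them. I'll close and lift.

Call:
move_arm(
  rows=[
    [0, 0, 0, 0, 40],
    [0, 0, 0, 0, 0],
    [0, 0, 0, 0, 0],
    [0, 0, 0, 0, 0],
    [0, 0, 0, 0, 0],
    [0, 0, 0, 0, 0],
  ],
)

```text
t: 6.02
ee_pos: [464.5, -323.9, 77.8]
orientation: [0.134, -3.138, -0.002]
ft_force: [0.3, 5.2, 5.4]
width: 49.5
grasp_force: 30.0
```

Call:
move_arm(
  rows=[
    [0, 0, -0.5, 0, 0],
    [0, 0, -1.5, 0, 0],
    [0, 0, -2.5, 0, 0],
    [0, 0, -3, 0, 0],
    [0, 0, -3, 0, 0],
    [0, 0, -3, 0, 0],
    [0, 0, -3, 0, 0],
    [0, 0, -1.5, 0, 0],
  ],
)

```text
t: 7.02
ee_pos: [465.2, -325.3, 260.1]
orientation: [-0.135, 3.136, -0.003]
ft_force: [0.8, -0.8, -1.9]
width: 49.3
grasp_force: 30.0
```

```bash
python3 - <<'E'
from h import *
go(465,0,270);go(449,314,270)
s=optics.get_image("side")[150:420,150:450]; cv2.imwrite("pics/c.png",cv2.resize(s,None,fx=2,fy=2,interpolation=2))
E
```

```text
psi 94.9 turn -0.0  shift after turn cm [-2.77 32.42  0.85] grip [ 465.2 -325.3  279.1] down [ 0.003 -0.002 -1.   ] q6 -2.29 t 7.0
psi 94.9 turn -0.0  shift after turn cm [-3.87 63.84  0.78] grip [ 465.2 -325.3  279.1] down [ 0.003 -0.002 -1.   ] q6 -2.29 t 7.0
```

View pics/c.png

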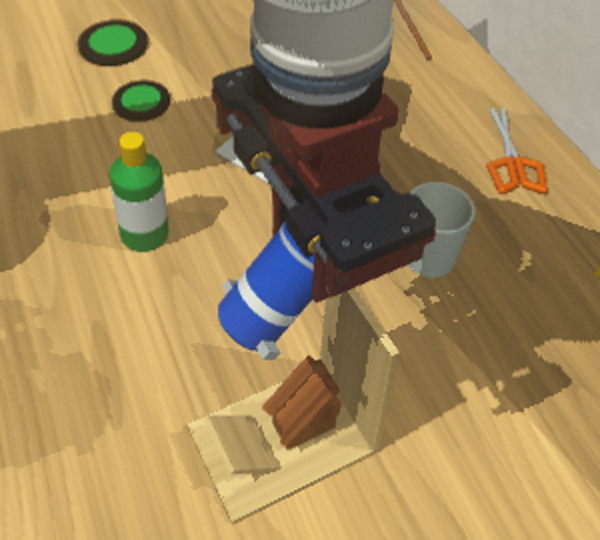

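The canister hangs rigidly in the gripper, still leaning about 40° (foot near (245,335) in the crop). I'll carry it to the pad, offset so it can be rolled upright on its foot edge.

Call:
move_arm(
  rows=[
    [0, 3, 0, 0, 0],
    [0, 5, 0, 0, 0],
    [0, 6, 0, 0, 0],
    [0, 6, 0, 0, 0],
    [0, 6, 0, 0, 0],
    [0, 6, 0, 0, 0],
    [0, 6, 0, 0, 0],
    [0, 6, 0, 0, 0],
    [0, 6, 0, 0, 0],
    [0, 5, 0, 0, 0],
  ],
)

```text
t: 8.32
ee_pos: [416.6, 225.1, 257.1]
orientation: [0.137, -3.138, 0.001]
ft_force: [0.5, -0.5, -1.9]
width: 49.9
grasp_force: 30.0
```

```bash
python3 - <<'E'
from h import *
go(509,319,110)
E
```

```text
psi 95.0 turn -0.0  shift after turn cm [-10.03   8.55  16.6 ] grip [416.6 225.1 276.1] down [-0. -0. -1.] q6 -1.19 t 8.3
```

Call:
move_arm(
  rows=[
    [-3, 3, 0, 0, 0],
    [-4, 3, 3, 0, 0],
    [-3, 2.5, 3.5, 0, 0],
    [0, 0, 4, 0, 0],
    [0, 0, 3, 0, 0],
    [0, 0, 2, 0, 0],
    [0, 0, 0, 0, 0],
  ],
)

```text
t: 9.2
ee_pos: [508.8, 315.8, 101.1]
orientation: [0.135, -3.136, 0.003]
ft_force: [0.5, -0.3, -1.5]
width: 49.9
grasp_force: 30.0
```

```bash
python3 - <<'E'
from h import *
go(509,319,90.5)
M={n:(optics.get_image(n),spotter.regions_of(n,"canister_mid")) for n in("top","side")}
for n in M: print([(r["conf"],r["point"]) for r in M[n][1][:2]])
s=M["side"][0][110:260,150:300]; cv2.imwrite("pics/d.png",cv2.resize(s,None,fx=3,fy=3,interpolation=2))
E
```

```text
psi 94.9 turn -0.0  shift after turn cm [-0.06  0.32  2.96] grip [508.8 315.8 120.1] down [-0.003 -0.002 -1.   ] q6 -1.12 t 9.2
[(0.83, [131.2, 258.9]), (0.65, [184.5, 155.1])]
[(0.85, [213.1, 144.3])]
```

View pics/d.png

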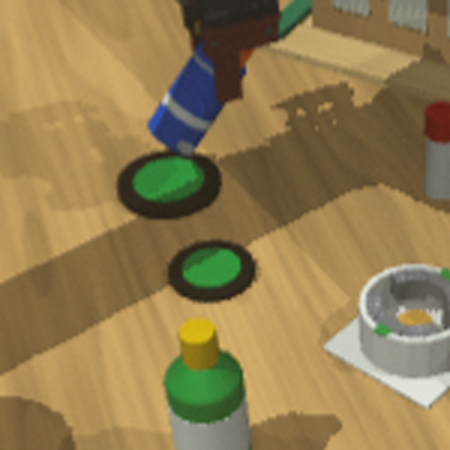

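The canister is above the large pad, foot at crop (170,145). I'll lower it slowly until it touches.

Call:
move_arm(
  rows=[
    [0, 0.3, 1, 0, 0],
    [0, 0, 1, 0, 0],
    [0, 0, 0.5, 0, 0],
    [0, 0, 0.3, 0, 0],
    [0, 0, 0.2, 0, 0],
    [0, 0, 0, 0, 0],
  ],
)

```text
t: 10.15
ee_pos: [509.5, 319.5, 72.6]
orientation: [0.135, -3.139, 0.0]
ft_force: [0.8, -0.3, -1.5]
width: 49.4
grasp_force: 30.0
```

Call:
move_arm(
  rows=[
    [0, 0, 0.1, 0, 0],
    [0, 0, 0.1, 0, 0],
    [0, 0, 0.1, 0, 0],
    [0, 0, 0, 0, 0],
  ],
)

```text
t: 10.65
ee_pos: [509.7, 319.6, 69.8]
orientation: [-0.135, 3.138, 0.0]
ft_force: [-0.8, -0.3, 0.2]
width: 49.7
grasp_force: 30.0
```

Call:
move_arm(
  rows=[
    [0, 0, 0.1, 0, 0],
    [0, 0, 0.1, 0, 0],
    [0, 0, 0, 0, 0],
  ],
)

```text
t: 11.02
ee_pos: [510.6, 319.7, 69.0]
orientation: [-0.135, 3.137, 0.001]
ft_force: [0.6, -2.1, 8.4]
width: 49.9
grasp_force: 30.0
```

Call:
move_arm(
  rows=[
    [0.7, 0, -0.25, 0, 0],
    [0.7, 0, -0.2, 0, 0],
    [0.75, 0, -0.13, 0, 0],
    [0.75, 0, -0.08, 0, 0],
    [0, 0, 0, 0, 0],
  ],
)

```text
t: 11.65
ee_pos: [479.8, 316.9, 74.2]
orientation: [0.136, -3.138, 0.001]
ft_force: [-0.7, 0.5, -2.4]
width: 49.7
grasp_force: 30.0
```

```bash
python3 - <<'E'
from h import *
go(449,314,93)
s=np.hstack([cv2.resize(optics.get_image("side")[110:210,160:260],(400,400),interpolation=2),cv2.resize(optics.get_image("top")[210:310,90:190],(400,400),interpolation=2)]); cv2.imwrite("pics/e.png",s)
E
```

```text
psi 95.0 turn -0.0  shift after turn cm [ 3.09 -0.02  0.02] grip [479.8 316.9  93.2] down [-0.001 -0.    -1.   ] q6 -1.09 t 11.7
```

View pics/e.png

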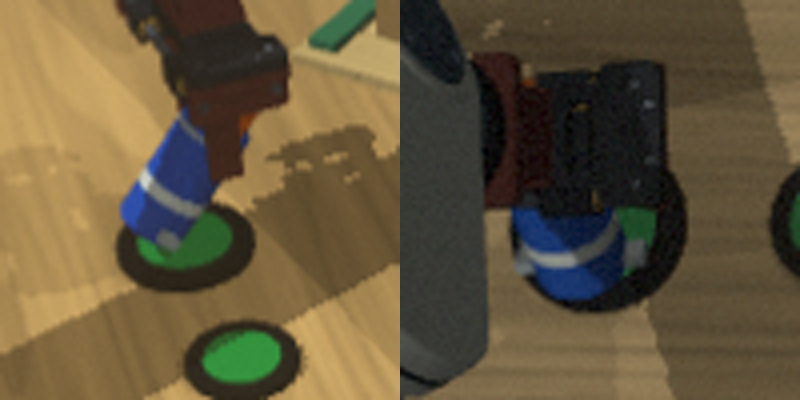

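The foot slid on the pad instead of rolling: the canister still leans about 35°, foot at left crop (165,235), and it's held. At this lean a floor push has poor leverage. I'll lift it and push the foot against the outer face of the rack's fixed back board, near its top, to swing it upright in the grip.

Call:
move_arm(
  rows=[
    [0, 0, -2, 0, 0],
    [0, 0, -4, 0, 0],
    [0, 0, -5, 0, 0],
    [-1, -2, -5, 0, 0],
    [-2, -5, -3, 0, 0],
    [-2, -5.5, 0, 0, 0],
    [-2, -5.5, 0, 0, 0],
    [-2, -5.5, 0, 0, 0],
    [-2, -5.5, 0, 0, 0],
    [-2, -5.5, 0, 0, 0],
  ],
)

```text
t: 13.0
ee_pos: [640.6, -17.6, 264.3]
orientation: [-0.135, 3.138, 0.0]
ft_force: [0.6, -0.4, -2.2]
width: 49.5
grasp_force: 30.0
```

```bash
python3 - <<'E'
from h import *
go(617.3,-309.5,208,95.1)
E
```

```text
psi 94.9 turn -0.2  shift after turn cm [  4.91 -28.87   7.53] grip [640.6 -17.6 283.3] down [ 0.  0. -1.] q6 -1.70 t 13.0
```

Call:
move_arm(
  rows=[
    [0.9, -5, 0, 0, 0],
    [0.9, -5, 0, 0, 0],
    [0.9, -5, 0, 0, 0],
    [0.9, -5, 0, 0, 0],
    [0.9, -5, 0, 0, 0],
    [0.4, -3.9, 0, 0, 0],
    [0, 0, 3, 0, 0],
    [0, 0, 3, 0, 0],
    [0, 0, 1.5, 0, 0],
    [0, 0, 0, 0, 0],
  ],
)

```text
t: 14.25
ee_pos: [615.3, -307.4, 188.2]
orientation: [0.135, -3.137, -0.002]
ft_force: [0.4, 0.6, -1.9]
width: 49.7
grasp_force: 30.0
```

```bash
python3 - <<'E'
from h import *
go(617.3,-309.5,208,95.1)
go(451+(74+25)*.996,-324.3+(74+25)*.089,208)
s=np.hstack([cv2.resize(optics.get_image("side")[180:380,270:470],(400,400),interpolation=2),cv2.resize(optics.get_image("top")[130:330,360:560],(400,400),interpolation=2)]); cv2.imwrite("pics/f.png",s)
E
```

```text
psi 94.9 turn -0.2  shift after turn cm [-0.18 -0.23 -0.08] grip [ 615.3 -307.4  207.2] down [-0.002  0.001 -1.   ] q6 -2.14 t 14.2
psi 94.9 turn -0.0  shift after turn cm [ 6.62 -0.24 -0.07] grip [ 615.3 -307.4  207.2] down [-0.002  0.001 -1.   ] q6 -2.14 t 14.2
```

View pics/f.png

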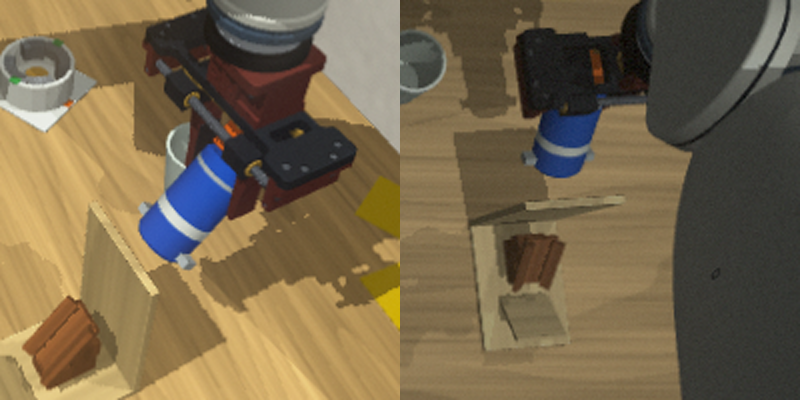

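The canister is just outside the board (foot at left crop (170,250)), about level with the board's top edge. I'll push toward the board.

Call:
move_arm(
  rows=[
    [1, -0.2, 0, 0, 0],
    [0.8, 0, 0, 0, 0],
    [0.7, 0, 0, 0, 0],
    [0.7, 0, 0, 0, 0],
    [0, 0, 0, 0, 0],
  ],
)

```text
t: 14.98
ee_pos: [589.9, -313.2, 193.7]
orientation: [-0.133, 3.124, -0.006]
ft_force: [14.6, 3.6, 4.2]
width: 49.7
grasp_force: 30.0
```

Call:
move_arm(
  rows=[
    [0.6, 0, 0, 0, 0],
    [0.6, 0, 0, 0, 0],
    [0.6, 0, 0, 0, 0],
    [0.5, 0, 0, 0, 0],
    [0, 0, 0, 0, 0],
  ],
)

```text
t: 15.6
ee_pos: [564.6, -315.6, 192.3]
orientation: [-0.134, 3.129, -0.006]
ft_force: [8.0, 0.7, 2.6]
width: 49.8
grasp_force: 30.0
```

Call:
move_arm(
  rows=[
    [0.5, 0, 0, 0, 0],
    [0.4, 0, 0, 0, 0],
    [0.3, 0, 0, 0, 0],
    [0.2, 0, 0, 0, 0],
    [0, 0, 0, 0, 0],
  ],
)

```text
t: 16.23
ee_pos: [550.7, -316.6, 192.1]
orientation: [-0.134, 3.13, -0.006]
ft_force: [8.9, 1.1, 1.8]
width: 49.9
grasp_force: 30.0
```

```bash
python3 - <<'E'
from h import *
go(549.6,-315.5,208)
s=np.hstack([cv2.resize(optics.get_image("side")[220:370,250:400],(400,400),interpolation=2),cv2.resize(optics.get_image("top")[150:300,370:520],(400,400),interpolation=2)]); cv2.imwrite("pics/g.png",s)
E
```

```text
psi 94.9 turn -0.0  shift after turn cm [0.1  0.12 0.31] grip [ 550.7 -316.6  211.1] down [ 0.009 -0.003 -1.   ] q6 -2.20 t 16.2
```

View pics/g.png

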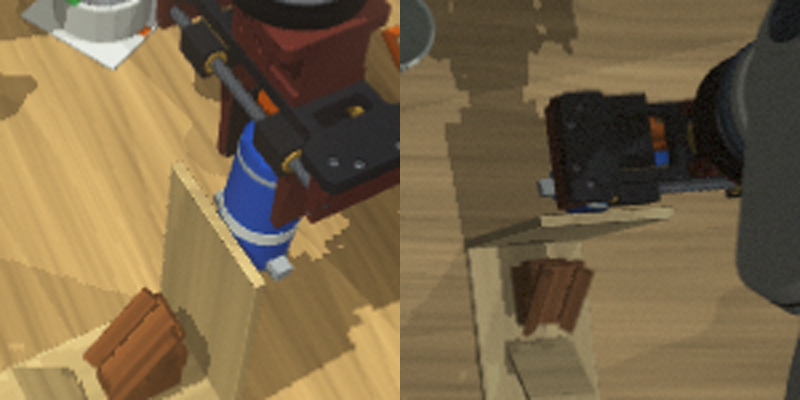

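The canister is nearly upright with its foot against the board (left crop, foot at (262,262)). One more small push, then back off and lift.

Call:
move_arm(
  rows=[
    [0.2, 0, 0, 0, 0],
    [0.2, 0, 0, 0, 0],
    [0.2, 0, 0, 0, 0],
    [0, 0, 0, 0, 0],
  ],
)

```text
t: 16.82
ee_pos: [543.8, -317.0, 191.6]
orientation: [-0.134, 3.132, -0.005]
ft_force: [5.5, 0.6, 2.6]
width: 49.3
grasp_force: 29.6
```

Call:
move_arm(
  rows=[
    [-1, 0, 0, 0, 0],
    [-2, 0, -1, 0, 0],
    [-2, 0, -3, 0, 0],
    [-1, 0, -4, 0, 0],
    [0, 0, 0, 0, 0],
  ],
)

```text
t: 17.45
ee_pos: [603.1, -311.6, 272.5]
orientation: [-0.136, 3.134, -0.005]
ft_force: [0.9, -0.1, -2.6]
width: 49.4
grasp_force: 30.1
```

```bash
cat > tilt.py <<'E'
from h import *
from scipy.optimize import minimize
def circ(r,z,k=40): a=np.linspace(0,2*np.pi,k); return np.c_[r*np.cos(a),r*np.sin(a),0*a+z]
def box(a,b): return np.array([[x,y,z] for x in(a[0],b[0]) for y in(a[1],b[1]) for z in(a[2],b[2])],float)
BODY=[np.r_[circ(25,0),circ(25,98)]]
def tilt(cams=("side","top"),yawdeg=5.0,cut=30,x0=(0,84)):
    o=get_obs(); g=o["ee_pos"]+[0,0,19]; M={}
    Y=R.from_euler("z",yawdeg,degrees=True)
    for n in cams:
        optics.get_image(n); r=spotter.regions_of(n,"canister_mid")
        if r and r[0]["conf"]>.4:
            p=proj(n,[g-[0,0,cut],g-[0,0,cut+30]]); d=p[1]-p[0]; yy,xx=np.mgrid[:420,:560]
            M[n]=(r[0]["region"],((xx-p[0][0])*d[0]+(yy-p[0][1])*d[1])>0)
    def cost(x):
        Rm=(Y*R.from_euler("y",x[0],degrees=True)).as_matrix(); s=0
        for n in M:
            m=np.zeros((1680,2240),np.uint8)
            for p in BODY: cv2.fillConvexPoly(m,cv2.convexHull(np.round(proj(n,(p-[0,0,x[1]])@Rm.T+g)*4+1.5).astype(np.int32)),1)
            m=cv2.resize(m.astype(np.float32),(560,420),interpolation=cv2.INTER_AREA)*M[n][1]; k=M[n][0]*M[n][1]
            s+=np.minimum(m,k).sum()/max(np.maximum(m,k).sum(),1)
        return -s/len(M)
    for a in (x0[0]-10,x0[0]+10):
        r=minimize(cost,(a,x0[1]),method="Nelder-Mead",options=dict(initial_simplex=[(a,x0[1]),(a+8,x0[1]),(a,x0[1]+5)],maxiter=120,xatol=.05,fatol=1e-4)); print(list(M),"lean %.1f h %.1f"%tuple(r.x),round(r.fun,3))
E
python3 - <<'E'
from tilt import *
tilt(); tilt(("side",))
go(449,314,290,95)
E
```

```text
['side', 'top'] lean -2.7 h 86.4 -0.556
['side', 'top'] lean -2.5 h 84.9 -0.556
['side'] lean -4.9 h 78.9 -0.825
['side'] lean -4.5 h 78.5 -0.826
psi 94.9 turn -0.1  shift after turn cm [ 9.59 63.54 -0.22] grip [ 599.9 -310.6  286.4] down [-0.003  0.001 -1.   ] q6 -2.15 t 17.8
```

Call:
move_arm(
  rows=[
    [0.9, 5, 0, 0, 0],
    [0.9, 6, 0, 0, 0],
    [0.9, 6, 0, 0, 0],
    [0.9, 6, 0, 0, 0],
    [0.9, 6, 0, 0, 0],
    [0.9, 6, 0, 0, 0],
    [0.9, 6, 0, 0, 0],
    [0.9, 6, 0, 0, 0],
    [0.9, 6, 0, 0, 0],
    [0.9, 6, 0, 0, 0],
  ],
)

```text
t: 19.0
ee_pos: [459.6, 270.5, 268.7]
orientation: [0.135, -3.138, 0.001]
ft_force: [1.2, 0.5, -1.7]
width: 49.6
grasp_force: 30.1
```

```bash
python3 - <<'E'
from h import *
go(449,314,105,95)
E
```

```text
psi 94.9 turn -0.1  shift after turn cm [ 0.66  4.43 18.27] grip [459.6 270.5 287.7] down [-0.001 -0.001 -1.   ] q6 -1.15 t 19.0
```

Call:
move_arm(
  rows=[
    [0.4, 2.2, 0, 0, 0],
    [0.3, 2.2, 0, 0, 0],
    [0, 0, 4, 0, 0],
    [0, 0, 4.5, 0, 0],
    [0, 0, 4.5, 0, 0],
    [0, 0, 3.5, 0, 0],
    [0, 0, 1.7, 0, 0],
    [0, 0, 0, 0, 0],
  ],
)

```text
t: 20.0
ee_pos: [449.3, 311.8, 86.3]
orientation: [0.135, -3.137, 0.002]
ft_force: [0.2, 0.0, -1.8]
width: 49.5
grasp_force: 30.1
```

```bash
python3 - <<'E'
from tilt import *
go(449,314,92,95); tilt(("side",),x0=(-3,80))
E
```

```text
psi 94.9 turn -0.1  shift after turn cm [0.01 0.22 1.33] grip [449.3 311.8 105.3] down [-0.002 -0.001 -1.   ] q6 -1.07 t 20.0
['side'] lean 10.2 h 118.7 -0.32
['side'] lean 9.9 h 117.4 -0.32
```

Call:
move_arm(
  rows=[
    [0, 0.2, 0.5, 0, 0],
    [0, 0, 0.3, 0, 0],
    [0, 0, 0.2, 0, 0],
    [0, 0, 0, 0, 0],
  ],
)

```text
t: 20.6
ee_pos: [449.7, 314.3, 77.2]
orientation: [0.135, -3.139, 0.0]
ft_force: [0.1, 0.4, -2.0]
width: 49.7
grasp_force: 30.1
```

Call:
move_arm(
  rows=[
    [0, 0, 0.15, 0, 0],
    [0, 0, 0.15, 0, 0],
    [0, 0, 0, 0, 0],
  ],
)

```text
t: 20.98
ee_pos: [449.9, 314.5, 75.1]
orientation: [-0.135, 3.138, 0.0]
ft_force: [-2.3, -0.7, 8.2]
width: 49.4
grasp_force: 30.3
```

Call:
move_arm(
  rows=[
    [0, 0, 0.1, 0, 0],
    [0, 0, 0.1, 0, 0],
    [0, 0, 0, 0, 0],
  ],
)

```text
t: 21.35
ee_pos: [450.6, 314.8, 74.9]
orientation: [-0.135, 3.137, 0.001]
ft_force: [-6.6, -4.2, 24.8]
width: 49.6
grasp_force: 30.5
```

Call:
move_arm(
  rows=[
    [0, 0, -0.1, 0, 0],
    [0, 0, -0.1, 0, 0],
    [0, 0, 0, 0, 70],
    [0, 0, 0, 0, 100],
    [0, 0, 0, 0, 100],
    [0, 0, 0, 0, 100],
    [0, 0, 0, 0, 100],
  ],
)

```text
t: 22.22
ee_pos: [449.8, 314.3, 74.2]
orientation: [0.135, -3.139, 0.0]
ft_force: [-0.3, -0.8, 0.6]
width: 87.5
grasp_force: 0.0
```

Call:
move_arm(
  rows=[
    [0, 0, -2, 0, 100],
    [0, 0, -4, 0, 100],
    [0, 0, -5, 0, 100],
    [-3, 0, -4, 0, 100],
    [-5, 0, 0, 0, 100],
    [-6, 0, 0, 0, 100],
    [-6, 0, 0, 0, 100],
    [0, 0, 0, 0, 100],
  ],
)

```text
t: 23.22
ee_pos: [652.2, 331.1, 223.0]
orientation: [-0.132, 3.138, 0.0]
ft_force: [-0.7, -0.1, 0.0]
width: 87.7
grasp_force: 0.0
```

```bash
python3 - <<'E'
from tilt import *
M={}
for n in("top","side"):
    im=optics.get_image(n); cv2.imwrite(f"pics/p_{n}.png",im); r=spotter.regions_of(n,"canister_mid"); print(n,[(q["conf"],q["point"],q["region"].sum()) for q in r[:2]]); M[n]=r[0]["region"]
    hsv=cv2.cvtColor(im,cv2.COLOR_BGR2HSV); c=proj(n,[450,314,127]); 
    yy,xx=np.mgrid[:420,:560]; w=(hsv[...,0]<14)&(hsv[...,1]>150)&(hsv[...,2]>70)&(np.hypot(xx-c[0][0],yy-c[0][1])<35)
    M[n+"o"]=w; print("orange",w.sum(),[xx[w].mean(),yy[w].mean()],c)
H=box((-7,-25,98),(7,25,136))
def cost(x,C):
    Rm=R.from_euler("z",x[2],degrees=True).as_matrix(); t=[x[0],x[1],10]; s=0
    for n in C:
        for parts,g in(((BODY[0],H),M[n]),((H,),M[n+"o"])):
            m=np.zeros((1680,2240),np.uint8)
            for p in parts: cv2.fillConvexPoly(m,cv2.convexHull(np.round(proj(n,p@Rm.T+t)*4+1.5).astype(np.int32)),1)
            m=cv2.resize(m.astype(np.float32),(560,420),interpolation=cv2.INTER_AREA); s+=np.minimum(m,g).sum()/np.maximum(m,g).sum()
    return -s/2/len(C)
for C in(("top","side"),("top",),("side",)):
    r=minimize(cost,(450,314,5),args=(C,),method="Nelder-Mead",options=dict(initial_simplex=[(450,314,0),(456,314,5),(450,320,5),(450,314,12)],fatol=1e-4,maxiter=200)); print(C,r.x,r.fun)
go(450,314,200)
E
```

```text
top [(0.66, [129.4, 265.3], np.int64(796))]
orange 186 [np.float64(116.56989247311827), np.float64(262.0268817204301)] [[120.59164201 263.18566729]]
side [(0.85, [205.7, 153.5], np.int64(724))]
orange 142 [np.float64(201.71830985915494), np.float64(134.45774647887325)] [[200.67193854 135.23583422]]
('top', 'side') [452.09998521 314.8030638    5.24638546] -0.8154653310775757
('top',) [451.7273606  315.11076788   3.87178583] -0.7773822546005249
('side',) [452.7634264  314.66916346   3.65426835] -0.8687146306037903
psi 95.0 turn -0.0  shift after turn cm [19.84 -0.03  4.32] grip [647.7 331.4 243. ] down [-0.001 -0.    -1.   ] q6 -1.20 t 23.4
```

Both views agree: the canister stands upright on the pad at about (451,314.6), bar at yaw 5°. Next I'll turn a quarter and take the handle.

Call:
move_arm(
  rows=[
    [0, 0, 0, 10, 100],
    [0, 0, 0, 10, 100],
    [0, 0, 0, 10, 100],
    [0, 0, 0, 10, 100],
    [0, 0, 0, 10, 100],
    [0, 0, 0, 10, 100],
    [0, 0, 0, 10, 100],
    [0, 0, 0, 10, 100],
    [0, 0, 0, 10, 100],
    [0, 0, 0, 0, 100],
  ],
)

```text
t: 24.68
ee_pos: [647.9, 331.8, 224.9]
orientation: [-2.121, -2.317, -0.0]
ft_force: [-0.5, -0.2, 0.5]
width: 88.1
grasp_force: 0.0
```

```bash
python3 - <<'E'
from h import *
go(451,314.6,200,5); go(451,314.6,130,5)
E
```

```text
psi 5.1 turn 0.1  shift after turn cm [ 1.000e-02 -1.976e+01  4.390e+00] grip [647.9 331.8 243.9] down [ 0.  0. -1.] q6 0.37 t 24.7
psi 5.1 turn 0.1  shift after turn cm [ 1.000e-02 -1.976e+01  1.139e+01] grip [647.9 331.8 243.9] down [ 0.  0. -1.] q6 0.37 t 24.7
```

Call:
move_arm(
  rows=[
    [0, -5, 0, 0, 100],
    [0, -5, 0, 0, 100],
    [0, -5, 0, 0, 100],
    [0, -4.7, 0, 0, 100],
    [0, 0, 2.5, 0, 100],
    [0, 0, 2.5, 0, 100],
    [0, 0, 0, 0, 100],
  ],
)

```text
t: 25.55
ee_pos: [451.0, 313.9, 173.2]
orientation: [-2.119, -2.318, 0.005]
ft_force: [0.3, -0.5, 0.6]
width: 87.8
grasp_force: 0.0
```

```bash
python3 - <<'E'
from h import *
go(451,314.6,130,5)
E
```

```text
psi 5.1 turn 0.1  shift after turn cm [0.08 0.02 6.22] grip [451.  313.9 192.2] down [-0.003 -0.002 -1.   ] q6 0.50 t 25.6
```

Call:
move_arm(
  rows=[
    [0, 0, 2, 0, 100],
    [0, 0, 2, 0, 100],
    [0, 0, 1.5, 0, 100],
    [0, 0, 0.6, 0, 100],
    [0, 0, 0, 0, 100],
  ],
)

```text
t: 26.18
ee_pos: [452.8, 314.6, 113.4]
orientation: [-2.123, -2.315, 0.0]
ft_force: [0.2, -0.6, 0.6]
width: 87.7
grasp_force: 0.0
```

Call:
move_arm(
  rows=[
    [0, 0, 0, 0, 40],
    [0, 0, 0, 0, 20],
    [0, 0, 0, 0, 0],
    [0, 0, 0, 0, 0],
    [0, 0, 0, 0, 0],
    [0, 0, 0, 0, 0],
    [0, 0, 0, 0, 0],
  ],
)

```text
t: 27.05
ee_pos: [452.7, 314.6, 113.2]
orientation: [2.124, 2.315, -0.0]
ft_force: [0.2, 0.4, 0.0]
width: 21.1
grasp_force: 0.0
```

Call:
move_arm(
  rows=[
    [0, 0, 0.2, 0, 0],
    [0, 0, 0, 0, 0],
    [0, 0, 0, 0, 0],
    [0, 0, 0, 0, 0],
  ],
)

```text
t: 27.55
ee_pos: [453.2, 314.6, 111.9]
orientation: [2.123, 2.315, 0.001]
ft_force: [0.8, -2.1, 6.2]
width: 13.8
grasp_force: 30.0
```

Call:
move_arm(
  rows=[
    [0, 0, -1, 0, 0],
    [0, 0, -3, 0, 0],
    [0, 0, -4, 0, 0],
    [0, 0, -4, 0, 0],
    [0, 0, -2, 0, 0],
    [0, 0, 0, -8.3, 0],
    [0, 0, 0, -8.3, 0],
    [0, 0, 0, -8.3, 0],
    [0, 0, 0, 0, 0],
  ],
)

```text
t: 28.68
ee_pos: [452.4, 314.4, 251.3]
orientation: [-1.576, -2.717, 0.001]
ft_force: [0.6, -0.0, -2.7]
width: 13.4
grasp_force: 30.0
```

```bash
python3 - <<'E'
from h import *
go(590.8,35.7,270,30.2)
E
```

```text
psi 29.8 turn -0.4  shift after turn cm [-3.105e+01 -2.060e+00  3.000e-02] grip [452.4 314.4 270.3] down [-0. -0. -1.] q6 0.07 t 28.7
```

Call:
move_arm(
  rows=[
    [-4, -0.3, 0, -0.4, 0],
    [-5.5, -0.4, 0, 0, 0],
    [-6, -0.4, 0, 0, 0],
    [-6, -0.4, 0, 0, 0],
    [-5.5, -0.3, 0, 0, 0],
    [-4, -0.3, 0, 0, 0],
    [0, 0, 3, 0, 0],
    [0, 0, 3, 0, 0],
    [0, 0, 0, 0, 0],
  ],
)

```text
t: 29.8
ee_pos: [588.5, 35.8, 189.1]
orientation: [-1.567, -2.718, 0.005]
ft_force: [0.0, -0.3, -1.4]
width: 13.7
grasp_force: 30.0
```

```bash
cat > lean.py <<'E'
from tilt import *
# canister held at grip z -> free fit of x,y and 2 tilts in both views
def fitc(yawd,h=121,bias=True):
    o=get_obs(); g=o["ee_pos"]+[0,0,19]; M={}
    for n in("top","side"):
        optics.get_image(n); r=spotter.regions_of(n,"canister_mid")
        p=proj(n,[g-[0,0,30],g-[0,0,60]]); d=p[1]-p[0]; yy,xx=np.mgrid[:420,:560]
        w=((xx-p[0][0])*d[0]+(yy-p[0][1])*d[1])>0
        if r: M[n]=(r[0]["region"],w); print(n,round(r[0]["conf"],2),r[0]["region"].sum())
    for n in M:
        def cost(x):
            Rm=(R.from_euler("y",x[1],degrees=True) if n=="top" else R.from_rotvec(np.radians(x[1])*np.array([-.4,.9,0]))).as_matrix()
            m=np.zeros((1680,2240),np.uint8); q=(BODY[0]-[0,0,h])@Rm.T+g+x[0]*np.array([.9,-.4,0])
            cv2.fillConvexPoly(m,cv2.convexHull(np.round(proj(n,q)*4+1.5).astype(np.int32)),1)
            m=cv2.resize(m.astype(np.float32),(560,420),interpolation=cv2.INTER_AREA)*M[n][1]; k=M[n][0]*M[n][1]
            return -np.minimum(m,k).sum()/max(np.maximum(m,k).sum(),1)
        r=minimize(cost,(0,0),method="Nelder-Mead",options=dict(initial_simplex=[(0,0),(5,0),(0,5)],fatol=1e-4)); print(n,"side shift %.1f lean %.1f"%tuple(r.x),round(r.fun,3))
E
python3 - <<'E'
from lean import *
go(590.8,35.7,185,30.2); fitc(30)
E
```

```text
psi 30.1 turn -0.1  shift after turn cm [-0.13  0.21  2.31] grip [588.5  35.8 208.1] down [-0.005 -0.    -1.   ] q6 -0.48 t 29.8
side 0.63 990
side side shift -2.9 lean -3.9 -0.908
```

Call:
move_arm(
  rows=[
    [-0.1, 0.12, 1.5, 0, 0],
    [0, 0, 1.5, 0, 0],
    [0, 0, 0.5, 0, 0],
    [0, 0, 0, 0, 0],
    [0, 0, 0, 0, 0],
  ],
)

```text
t: 30.62
ee_pos: [592.2, 35.8, 156.5]
orientation: [1.565, 2.724, 0.0]
ft_force: [0.4, 0.2, -2.7]
width: 14.0
grasp_force: 30.0
```

```bash
python3 - <<'E'
from h import *
go(590,35.5,170,30.2)
E
```

```text
psi 30.2 turn 0.0  shift after turn cm [ 0.09 -0.2   0.55] grip [592.2  35.8 175.5] down [ 0. -0. -1.] q6 -0.49 t 30.6
```

Call:
move_arm(
  rows=[
    [0.05, -0.1, 0.5, 0, 0],
    [0, 0, 0.4, 0, 0],
    [0, 0, 0.3, 0, 0],
    [0, 0, 0, 0, 0],
  ],
)

```text
t: 31.12
ee_pos: [590.6, 35.7, 143.9]
orientation: [-1.565, -2.723, 0.0]
ft_force: [-0.1, -0.1, -2.1]
width: 13.6
grasp_force: 30.0
```

Call:
move_arm(
  rows=[
    [0, 0, 0.3, 0, 0],
    [0, 0, 0.3, 0, 0],
    [0, 0, 0.3, 0, 0],
    [0, 0, 0, 0, 0],
  ],
)

```text
t: 31.62
ee_pos: [590.6, 35.7, 134.9]
orientation: [-1.565, -2.723, 0.001]
ft_force: [0.4, -0.2, -1.5]
width: 13.9
grasp_force: 30.0
```

Call:
move_arm(
  rows=[
    [0, 0, 0.3, 0, 0],
    [0, 0, 0.3, 0, 0],
    [0, 0, 0.3, 0, 0],
    [0, 0, 0.3, 0, 0],
    [0, 0, 0, 0, 0],
  ],
)

```text
t: 32.25
ee_pos: [590.9, 35.7, 123.5]
orientation: [1.565, 2.724, 0.0]
ft_force: [-1.6, 0.3, 4.6]
width: 13.8
grasp_force: 30.0
```

Call:
move_arm(
  rows=[
    [0, 0, 0.3, 0, 0],
    [0, 0, 0.3, 0, 0],
    [0, 0, 0.3, 0, 0],
    [0, 0, 0.2, 0, 0],
    [0, 0, 0, 0, 0],
  ],
)

```text
t: 32.88
ee_pos: [591.0, 35.7, 112.8]
orientation: [1.565, 2.724, 0.0]
ft_force: [-2.6, 0.7, 8.5]
width: 13.7
grasp_force: 30.0
```

Call:
move_arm(
  rows=[
    [0, 0, 0.2, 0, 0],
    [0, 0, 0.15, 0, 0],
    [0, 0, 0, 0, 0],
  ],
)

```text
t: 33.25
ee_pos: [591.0, 35.7, 109.5]
orientation: [1.565, 2.724, 0.0]
ft_force: [-3.7, -0.1, 10.6]
width: 14.0
grasp_force: 30.0
```

Call:
move_arm(
  rows=[
    [0, 0, 0, 8, 0],
    [0, 0, 0, 8, 0],
    [0, 0, 0, 8, 0],
    [0, 0, 0, 0, 0],
  ],
)

```text
t: 33.75
ee_pos: [592.5, 35.7, 110.1]
orientation: [2.097, 2.335, 0.004]
ft_force: [-0.1, -0.2, 8.7]
width: 13.6
grasp_force: 30.0
```

```bash
python3 - <<'E'
from h import *
go(590.8,35.7,128,-59.8); print(get_obs()["moment"])
E
```

```text
psi 6.1 turn 65.9  shift after turn cm [-0.15 -0.08  0.11] grip [592.5  35.7 129.1] down [ 0.004  0.    -1.   ] q6 -0.07 t 33.8
[-0.08983257  0.27573231 -0.10161781]
```

Call:
move_arm(
  rows=[
    [0, 0, 0.05, 8, 0],
    [0, 0, 0, 8, 0],
    [0, 0, 0, 8, 0],
    [0, 0, 0, 8, 0],
    [0, 0, 0, 8, 0],
    [0, 0, 0, 8, 0],
    [0, 0, 0, 0, 0],
  ],
)

```text
t: 34.62
ee_pos: [593.0, 35.6, 109.8]
orientation: [2.867, 1.281, 0.007]
ft_force: [0.8, -0.7, 10.8]
width: 13.9
grasp_force: 30.0
```

```bash
python3 - <<'E'
from h import *
go(590.8,35.7,128,-59.8); print(get_obs()["moment"])
E
```

```text
psi -41.9 turn 17.9  shift after turn cm [-0.19 -0.12  0.08] grip [593.   35.6 128.8] down [ 0.005 -0.    -1.   ] q6 0.77 t 34.6
[-0.2134219   0.08206907 -0.02850642]
```

Call:
move_arm(
  rows=[
    [0, 0, 0, 6, 0],
    [0, 0, 0, 6, 0],
    [0, 0, 0, 6, 0],
    [0, 0, 0, 1, 0],
    [0, 0, 0, 0, 0],
  ],
)

```text
t: 35.25
ee_pos: [593.0, 35.6, 109.8]
orientation: [3.039, 0.792, 0.007]
ft_force: [0.6, -0.7, 9.6]
width: 14.0
grasp_force: 30.0
```

```bash
python3 - <<'E'
from h import *
go(590.8,35.7,128,-59.8); print(get_obs()["moment"])
E
```

```text
psi -60.8 turn -1.0  shift after turn cm [-0.19 -0.12  0.08] grip [593.   35.6 128.8] down [ 0.005 -0.    -1.   ] q6 1.10 t 35.2
[-0.23620269  0.07469235  0.06852215]
```

Turned the full quarter freely. I'll ease up so the lugs rise into the notches.

Call:
move_arm(
  rows=[
    [0, 0, -0.2, 0, 0],
    [0, 0, -0.2, 0, 0],
    [0, 0, -0.2, 0, 0],
    [0, 0, -0.2, 0, 0],
    [0, 0, 0, 0, 0],
  ],
)

```text
t: 35.88
ee_pos: [593.0, 35.6, 117.6]
orientation: [3.039, 0.793, 0.007]
ft_force: [2.2, -1.4, 6.2]
width: 13.8
grasp_force: 30.0
```

Call:
move_arm(
  rows=[
    [0, 0, -0.2, 0, 0],
    [0, 0, 0, 0, 0],
  ],
)

```text
t: 36.12
ee_pos: [592.8, 35.7, 117.9]
orientation: [3.039, 0.793, 0.007]
ft_force: [6.7, -0.0, -7.6]
width: 13.8
grasp_force: 30.0
```

It rose 8 mm and now pulls against the notch roof (foot about 16 mm), so it's locked. I'll release and retreat.

Call:
move_arm(
  rows=[
    [0, 0, 0.15, 0, 0],
    [0, 0, 0, 0, 0],
    [0, 0, 0, 0, 30],
    [0, 0, 0, 0, 60],
    [0, 0, 0, 0, 80],
    [0, 0, 0, 0, 80],
  ],
)

```text
t: 36.88
ee_pos: [590.6, 35.7, 116.5]
orientation: [-3.04, -0.793, 0.001]
ft_force: [0.2, 0.4, -0.7]
width: 50.0
grasp_force: 0.0
```

Call:
move_arm(
  rows=[
    [0, 0, -1, 0, 80],
    [0, 0, -3, 0, 80],
    [0, 0, -4, 0, 80],
    [0, 0, -5, 0, 80],
    [5, 0, 0, 0, 80],
    [5, 0, 0, 0, 80],
    [5, 0, 0, 0, 80],
    [5, 0, 0, 0, 80],
    [0, 0, 0, 0, 80],
  ],
)

```text
t: 38.0
ee_pos: [767.1, 135.1, 246.2]
orientation: [-3.039, -0.795, -0.001]
ft_force: [-0.4, -1.0, -1.2]
width: 70.5
grasp_force: 0.0
```

```bash
python3 - <<'E'
from tilt import *
H=box((-7,-25,98),(7,25,136)); O={}
for n in("top","side"):
    im=optics.get_image(n); hsv=cv2.cvtColor(im,cv2.COLOR_BGR2HSV); yy,xx=np.mgrid[:420,:560]; c=proj(n,[591,36,133])[0]
    O[n]=(hsv[...,0]<14)&(hsv[...,1]>150)&(hsv[...,2]>70)&(np.hypot(xx-c[0],yy-c[1])<30)
    r=spotter.find_in(n,"canister_mid"); print(n,O[n].sum(),r[0]["point"],r[0]["conf"],proj(n,[591,36,84]))
    for l,z in(("cup_mid",42),("glue_mid",46),("bottle_mid",75)): r=spotter.find_in(n,l); print(l,r and np.round(r[0]["point"]))
def cost(x):
    Rm=R.from_euler("z",x[0],degrees=True).as_matrix(); s=0
    for n in O:
        if O[n].sum()<30: continue
        m=np.zeros((1680,2240),np.uint8); cv2.fillConvexPoly(m,cv2.convexHull(np.round(proj(n,H@Rm.T+[x[1],x[2],x[3]])*4+1.5).astype(np.int32)),1)
        m=cv2.resize(m.astype(np.float32),(560,420),interpolation=cv2.INTER_AREA); s-=np.minimum(m,O[n]).sum()/np.maximum(m,O[n]).sum()
    return s
for a in(-60,-30,30,-90):
    r=minimize(cost,(a,591,36,16),method="Nelder-Mead",options=dict(initial_simplex=[(a,591,36,16),(a+12,591,36,16),(a,595,36,16),(a,591,40,16),(a,591,36,22)],maxiter=250)); print(r.x,r.fun)
print(get_obs()["width"],get_obs()["ee_pos"])
E
```

```text
Traceback (most recent call last):
IndexError: list index out of range
```

```bash
python3 - <<'E'
from tilt import *
H=box((-7,-25,98),(7,25,136)); O={}
for n in("top","side"):
    im=optics.get_image(n); hsv=cv2.cvtColor(im,cv2.COLOR_BGR2HSV); yy,xx=np.mgrid[:420,:560]; c=proj(n,[591,36,133])[0]
    O[n]=(hsv[...,0]<14)&(hsv[...,1]>150)&(hsv[...,2]>70)&(np.hypot(xx-c[0],yy-c[1])<30)
    print(n,O[n].sum(),proj(n,[591,36,84]))
    for l in("canister_mid","cup_mid","glue_mid","bottle_mid"): print(l,[np.round(q["point"]) for q in spotter.find_in(n,l)[:1]])
def cost(x):
    Rm=R.from_euler("z",x[0],degrees=True).as_matrix(); s=0
    for n in O:
        if O[n].sum()<30: continue
        m=np.zeros((1680,2240),np.uint8); cv2.fillConvexPoly(m,cv2.convexHull(np.round(proj(n,H@Rm.T+[x[1],x[2],x[3]])*4+1.5).astype(np.int32)),1)
        m=cv2.resize(m.astype(np.float32),(560,420),interpolation=cv2.INTER_AREA); s-=np.minimum(m,O[n]).sum()/np.maximum(m,O[n]).sum()
    return s
for a in(-60,-30,30,-90):
    r=minimize(cost,(a,591,36,16),method="Nelder-Mead",options=dict(initial_simplex=[(a,591,36,16),(a+12,591,36,16),(a,595,36,16),(a,591,40,16),(a,591,36,22)],maxiter=250)); print(r.x,r.fun)
E
```

```text
top 1 [[263.49250218 199.56689156]]
canister_mid []
cup_mid [array([360., 164.])]
glue_mid []
bottle_mid [array([301., 293.])]
side 300 [[288.04355498 198.16462519]]
canister_mid [array([287., 195.])]
cup_mid [array([367., 263.])]
glue_mid [array([295., 156.])]
bottle_mid [array([217., 248.])]
[-58.48769371 591.0313188   35.2629922   17.6801079 ] -0.8157501220703125
[-58.47644947 592.82976241  39.37422124  14.82933226] -0.8137145042419434
[122.73660914 584.6306298   20.36914667  29.06692006] -0.7888142466545105
[-58.40814399 592.52099292  37.83826713  15.5235278 ] -0.8108007311820984
```

```bash
python3 -c "
from workcell import close_job
print(close_job())"
```

```text
the job is handed in; nothing more can be done
None
```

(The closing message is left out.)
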